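# Check two keyed cams on the spindle stand

## Task

Sort the two steel cams by where their keyway is. Seat the cam whose keyway is on the same side as its lobe on the keyed spindle of the check stand, with the keyway over the key and the cam fully home, flat on the base; put the other cam, whose keyway is on the side away from its lobe, flat in the shallow grey tray. Let go of both.

Things in the scene. Friction and masses are not known exactly. Their poses are not given: they have to be found in the camera images.
- cam_inline_grip (a point): Steel cam (mm), 0.55 kg, keyway on its lobe's side. Round hub 56 across, 50 high, bore 28; at its foot a 10 thick disc of radius 35 with one lobe to 53 from the axis. Keyway: slot 15 wide from bore to 24 from the axis, full height. Point: on the axis, 34 above the underside, 16 below the hub top; grip the hub here from any side. z up, x to keyway and lobe. Starts flat on the table.
- cam_opposed_grip (a point): Steel cam for the tray: same sizes, mass and point on the axis (34 mm above the underside, grip the hub here), but its lobe is opposite its keyway. z up, x to the keyway, lobe at -x. Starts flat on the table. On the stand it would be held up by the stop pin.
- spindle_foot (a point): Fixed stand: grey plate 122x90x12 mm; spindle 20 across, 62 tall over the plate, top 18 tapering to 6 across; key 5 wide reaching 20 from the axis, 40 tall; opposite it, 48 from the axis, a stop pin 12 across, 12 tall. Point: spindle axis at the plate's top, where a seated cam's underside rests. z up, x to the key; cam x goes along it. Play about 4 mm, 10 degrees.
- tray_in (a point): Open shallow grey tray, fixed, 190 x 170 mm outside (long side along its x), walls 4 mm thick and 30 mm high. This point is the centre of its inner floor, about 4 mm above the table; z up.
Mind the look-alikes: they are no part of the job. What is shaped like the part that bears spindle_foot but green or red is not meant. Leave any blue look-alike of the part that bears cam_opposed_grip alone.

How it is judged:
At the end, for the whole second after the job is handed in: The same-side cam is on the spindle, turned to the key within 26 degrees, upright within 7, axes within 10 mm, underside within 5 mm of the plate; the other lies in the tray, axis inside the walls, within 9 degrees of flat and 8 mm of the floor; both at rest (horizontal distance between cam_inline_grip and spindle_foot below 0.01 m and z of cam_inline_grip in the frame of spindle_foot below 0.039 m and angle between cam_inline_grip's own z axis and vertical below 0.12 rad and angle between the x axis of cam_inline_grip and the x axis of spindle_foot, either way round below 0.45 rad and x of cam_opposed_grip in the frame of tray_in between -0.09 and 0.09 m and y of cam_opposed_grip in the frame of tray_in between -0.08 and 0.08 m and z of cam_opposed_grip in the frame of tray_in below 0.042 m and angle between cam_opposed_grip's own z axis and vertical below 0.15 rad and linear speed of each of cam_inline, cam_opposed below 0.02 m/s); the robot touches nothing.
It also fails if it takes over 54 s, if anything falls off the work surface, if the arm or the gripper's body presses on something with over 40 N, if the wrist force passes 120 N, or if a joint passes its speed limit or range.

## Robot

A 6-joint arm with a two-finger parallel gripper is mounted at the origin on the work surface. World frame = base frame: x ahead of the robot, y to its left, z up, the work surface at z = 0. Lengths are in m, angles in rad, forces in N, time in s.
With the tool pointing down it reaches from about 0.375 to 0.975 m from the base axis. Payload 3.8 kg.
Tool frame: the origin (TCP) lies midway between the tips of the shut fingers; the grasp point (between the pads) lies 19 mm behind it (grasp_offset is the distance from the TCP to the grasp point, in m); x points along the fingers, y is the direction in which the jaws open and shut, and the axes are right-handed (so a half turn about x gives the same grasp; the last joint's range is limited). The gripper opens to 88 mm and grips with 3 to 60 N. Pads are 18 mm wide; open, the fingers measure 123 mm over their backs; the gripper's body (75 mm by 187 mm) begins 45 mm behind the grasp point.
Start: joints at [1.2, 0.264, 1.604, -0, 1.274, -0.037], TCP at [0.221, 0.638, 0.239] pointing down, gripper open.
Joint ranges: [-2.63, 2.63], [-0.94, 2.18], [0.31, 2.57], [-1.31, 4.45], [0, 2.66], [-2.55, 2.55]. Speed limits (rad/s): [2.57, 2.57, 3.14, 3.14, 3.14, 3.14].

## Interface

Orientations are given as a 3x3 rotation matrix whose columns are the frame's x, y, z axes.
In Python, from station import * gives the robot as it stands.
- The arm moves only by the tool play_rows, never from a script. Its argument "moves" is a list that holds one entry, the list of rows, each a list of 5 numbers: the opening in per cent of the stroke, from 0 (shut) to 100 (fully open), then the shift along the world's x, y, z in mm, then the turn about the world's z in rad. A call has exactly 8 rows; each row is the pose to reach, as a shift and turn from the pose measured when the call began; what a row does not reach only later rows make up. A row lasts 1/10 s, in which the tool goes at most 50 mm and 8.59 degrees, less where a joint would pass 70% of its speed; a pose out of reach is approached as far as the arm can. A call with a gripper value outside its range is refused whole. The fingers move at their own pace and stop on an object; "force" is the grip in N (left out, the last holds). Time passes only in rows, so rows that repeat a pose let the fingers close, or fill a call up. It gives the time, the measured TCP pose, the force and the opening at its end, in the units of the state.
- sense(): the state, without advancing time (a new reading comes with each control period).
- capture(name): name is "scene" or "top" or "wrist"; returns (picture, depth): 420x560x3 uint8, red, green, blue; 420x560 float32, m along the optical axis (not along the pixel's ray), 0 where there is no reading.
- get_calibration(name): a dict with "camera_matrix" (3x3 intrinsics, pixels), "camera_from_world" (4x4, takes a point from world to camera coordinates); the wrist camera has in their place "tool_from_camera" (4x4, takes a point from camera to tool coordinates, whose origin is the TCP and whose axes are the tool frame's). Camera axes: x right, y down, z forward; pixel columns grow to the right and rows downward; lengths in m; the calibration is good to about 2 mm. A picture is of the moment at which its call begins: read the wrist's pose just before it. get_calibration takes no time and is no camera call.
- job_done(): hands the job in, once; it reports no verdict.
The state is a dict: "time": time; "joints": joint angles; "qvel": joint speeds; "joint_efforts": joint torques, N m; "ee_pos": TCP position; "tcp_rot": TCP orientation; "wrist_force": force on the tool from outside, world axes, zero at the start; "moment": the same for the moment, N m; "width": finger opening in m.
Only numpy, scipy, OpenCV 4.12 (cv2) and the standard library are available. Lean on these libraries where they do the work, as an engineer would, in place of code of your own. Each camera call takes 0.05 s, during which the arm holds its last target. There are 200 camera calls.

## Working session

There is one attempt and no reset: what is moved stays moved. The work goes in short steps, Python scripts to look and compute and a tool call to move; the robot and the scene stay as the last step left them, time stands still between calls to the robot, and variables do not carry over. Pictures are saved under pics/ and viewed, on a budget of 10 in all, crops included, one or two more only if the job needs it, and the job is handed in when it is done.

Besides the shell and the picture viewer there is one more tool, called after "Emit:" in YAML: its name, and indented under it one key for each argument. play_rows: Moves the arm, as the interface text tells. Its arguments: {"type":"object","properties":{"moves":{"type":"array","items":{"type":"array","items":{"type":"array","items":{"type":"number"}}}},"force":{"type":"number"}},"required":["moves"]}

```bash
mkdir -p pics; cat > h.py <<'E'
from station import *
import numpy as np, cv2
def snap(n,f):
    s=sense(); p,d=capture(n); cv2.imwrite(f'pics/{f}.png',cv2.cvtColor(p,cv2.COLOR_RGB2BGR)); np.savez(f'pics/{f}.npz',p=p,d=d,pos=s['ee_pos'],rot=s['tcp_rot']); return p,d
def T_wc(n,pos=None,rot=None):
    c=get_calibration(n)
    if n=='wrist':
        T=np.eye(4);T[:3,:3]=rot;T[:3,3]=pos
        return T@np.array(c['tool_from_camera']),np.array(c['camera_matrix'])
    return np.linalg.inv(np.array(c['camera_from_world'])),np.array(c['camera_matrix'])
def ray(n,uv,z,pos=None,rot=None):
    T,K=T_wc(n,pos,rot); uv=np.atleast_2d(uv).astype(float)
    r=(np.linalg.inv(K)@np.c_[uv,np.ones(len(uv))].T).T@T[:3,:3].T
    return T[:3,3]+r*((z-T[2,3])/r[:,2])[:,None]
def cloud(n,d,pos=None,rot=None):
    T,K=T_wc(n,pos,rot); v,u=np.indices(d.shape)
    P=np.stack([(u-K[0,2])/K[0,0]*d,(v-K[1,2])/K[1,1]*d,d],-1)
    return P@T[:3,:3].T+T[:3,3]
E
python3 - <<'E'
from h import *
s=sense(); print(s)
a,_=snap('top','top0'); b,_=snap('scene','scene0')
cv2.imwrite('pics/both0.png',cv2.cvtColor(cv2.resize(a,(800,600),interpolation=cv2.INTER_CUBIC),cv2.COLOR_RGB2BGR))
for n in('top','scene','wrist'):print(n,get_calibration(n))
E
```

```text
{'time': 0.0, 'joints': array([ 1.20009867e+00,  2.64742524e-01,  1.60535843e+00, -4.19927353e-06,
        1.27365596e+00, -3.68963492e-02]), 'qvel': array([ 0.00130786,  0.00043734, -0.00076223, -0.00068836, -0.0020559 ,
       -0.00105707]), 'joint_efforts': array([ 1.12080692e-03, -5.02130198e+01, -3.56868410e+01,  7.29064085e-02,
        2.97236326e-02, -1.69622654e-04]), 'ee_pos': array([0.22090498, 0.63709745, 0.23740355]), 'tcp_rot': array([[-7.80293762e-04,  3.27634866e-01,  9.44804099e-01],
       [-2.01870410e-03,  9.44801945e-01, -3.27635787e-01],
       [-9.99997658e-01, -2.16293207e-03, -7.58252163e-05]]), 'wrist_force': array([ 0.743532  , -0.00164229, -0.46613035]), 'moment': array([0.00789363, 0.04706338, 0.04676748]), 'width': 0.0881268633666924}
top {'camera_matrix': array([[426.13927539,   0.        , 271.33500684],
       [  0.        , 426.13927539, 207.23217358],
       [  0.        ,   0.        ,   1.        ]]), 'camera_from_world': array([[-0.02553708, -0.99958136, -0.01360004, -0.00906276],
       [-0.98429209,  0.02751918, -0.17438975,  0.52877738],
      
[... 404 characters left out ...]
7986264, -0.57718617, -0.22570771],
       [-0.3326714 ,  0.47184261, -0.8165135 ,  1.60292415],
       [ 0.        ,  0.        ,  0.        ,  1.        ]])}
wrist {'camera_matrix': array([[315.30561887,   0.        , 279.02513203],
       [  0.        , 315.30561887, 207.7566929 ],
       [  0.        ,   0.        ,   1.        ]]), 'tool_from_camera': array([[-5.76941462e-04, -2.53351475e-01,  9.67374125e-01,
        -1.46411683e-01],
       [ 9.99999832e-01, -1.97498919e-04,  5.44675229e-04,
        -6.02226648e-04],
       [ 5.30610714e-05,  9.67374277e-01,  2.53351547e-01,
        -6.45647173e-02],
       [ 0.00000000e+00,  0.00000000e+00,  0.00000000e+00,
         1.00000000e+00]])}
```

View pics/both0.png

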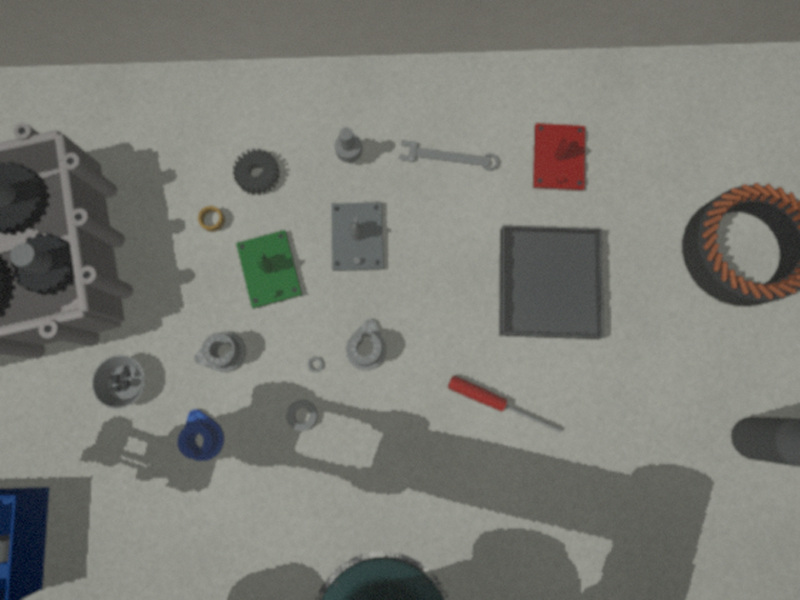

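View pics/scene0.png

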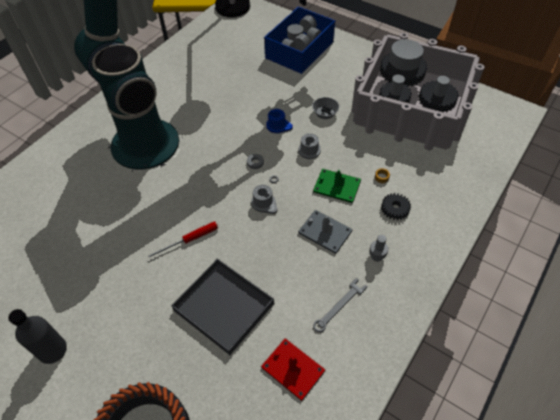

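The top view (scaled by 1.43) shows two grey steel cams at (220,350) with its lobe to the left and (367,343) with its lobe up. The grey stand is at (360,237) and the tray at (552,282). The green and red stands and the blue cam are the look-alikes. I'll crop the cams and stand and measure them.

```bash
python3 - <<'E'
from h import *
z=np.load('pics/top0.npz');p,d=z['p'],z['d']
c=p[135:285,120:290]; cv2.imwrite('pics/crop0.png',cv2.cvtColor(cv2.convertScaleAbs(cv2.resize(c,None,fx=4.5,fy=4,interpolation=cv2.INTER_CUBIC)[:, :],alpha=1.3),cv2.COLOR_RGB2BGR))
W=cloud('top',d)
print('table z',np.median(W[200:260,190:230,2]))
def rep(nm,u0,u1,v0,v1,z0,z1):
    w=W[v0:v1,u0:u1]; m=(w[...,2]>z0)&(w[...,2]<z1)
    q=w[m]; 
    if len(q)<5: print(nm,'few');return
    (c,s,a)=cv2.minAreaRect((q[:,:2]*1000).astype(np.float32)); r=cv2.minEnclosingCircle((q[:,:2]*1000).astype(np.float32))
    print(nm,len(q),'mean',q.mean(0).round(4),'rect',np.round(c,1),np.round(s,1),round(a,1),'circ',np.round(r[0],1),round(r[1],1))
for nm,b in(('camL',(132,176,225,268)),('camR',(237,275,218,262))):
    rep(nm+'hub',*b,.04,.06); rep(nm+'disc',*b,.005,.016)
rep('stand',225,275,135,195,.006,.02);rep('spindle',225,275,135,195,.045,.09)
rep('tray wall',340,430,150,245,.02,.04);rep('tray fl',340,430,150,245,.001,.012)
E
```

```text
table z 0.00010646550229964635
camLhub 339 mean [0.4462 0.2591 0.0488] rect [446.8 258.5] [54.8 54.2] 82.9 circ [446.7 258.8] 28.6
camLdisc 262 mean [0.4404 0.2596 0.0097] rect [451.8 261.8] [94.4 87.4] 84.8 circ [449.9 266.2] 59.7
camRhub 307 mean [0.4419 0.0173 0.0493] rect [442.9  17.3] [51.9 54.2] 89.1 circ [443.4  17.2] 27.7
camRdisc 281 mean [0.4524 0.014  0.0098] rect [449.2  19.3] [81.2 68.6] 22.0 circ [450.1  21. ] 46.2
stand 1584 mean [0.6431 0.0291 0.0118] rect [644.1  20.8] [105.6 123.1] 89.5 circ [643.6  28.9] 73.7
spindle 66 mean [0.6434 0.0284 0.0617] rect [647.7  26.8] [18.  26.6] 61.8 circ [648.9  27.8] 14.4
tray wall 685 mean [ 0.5535 -0.3091  0.028 ] rect [ 551.4 -302.8] [171.4 190.7] 86.3 circ [ 550.5 -302.9] 126.2
tray fl 5281 mean [ 0.5533 -0.3046  0.004 ] rect [ 556.4 -307.4] [225.7 244.9] 86.9 circ [ 556.4 -306.2] 165.6
```

View pics/crop0.png

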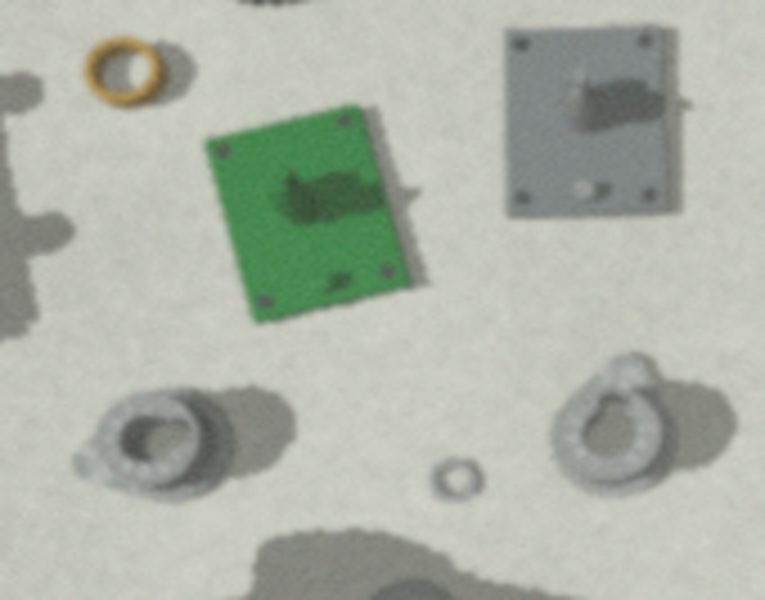

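Emit:
play_rows:
  moves:
    - [[100, 40, -100, 0, 0], [100, 40, -100, 0, 0], [100, 80, -200, 0, 0], [100, 80, -200, 0, 0], [100, 120, -300, 0, 0], [100, 120, -300, 0, 0], [100, 160, -400, 0, 0], [100, 160, -400, 0, 0]]

```text
time: 0.9
ee_pos: [0.3693, 0.2642, 0.2372]
tcp_rot: [[-0.001, 0.327, 0.945], [-0.002, 0.945, -0.327], [-1.0, -0.002, -0.0]]
wrist_force: [1.4, 0.1, 0.8]
width: 0.0881
```

Emit:
play_rows:
  moves:
    - [[100, 20, -50, 0, 0], [100, 35, -95, 0, 0], [100, 35, -95, 0, 0], [100, 35, -95, 0, 0], [100, 35, -95, 0, 0], [100, 35, -95, 0, 0], [100, 35, -95, 0, 0], [100, 35, -95, 0, 0]]

```text
time: 1.7
ee_pos: [0.4039, 0.1703, 0.2371]
tcp_rot: [[-0.001, 0.325, 0.946], [-0.002, 0.946, -0.325], [-1.0, -0.002, -0.0]]
wrist_force: [0.3, 1.0, -0.1]
width: 0.0882
```

```bash
python3 - <<'E'
from h import *
p,d=snap('wrist','w1'); s=sense(); print(s['time'],s['ee_pos'],s['joints'].round(2))
cv2.imwrite('pics/w1b.png',cv2.cvtColor(cv2.resize(p,(800,600),interpolation=cv2.INTER_CUBIC),cv2.COLOR_RGB2BGR))
E
```

```text
1.75 [0.40394537 0.17011849 0.23713236] [ 0.34 -0.2   2.08 -0.    1.26 -0.9 ]
```

View pics/w1b.png

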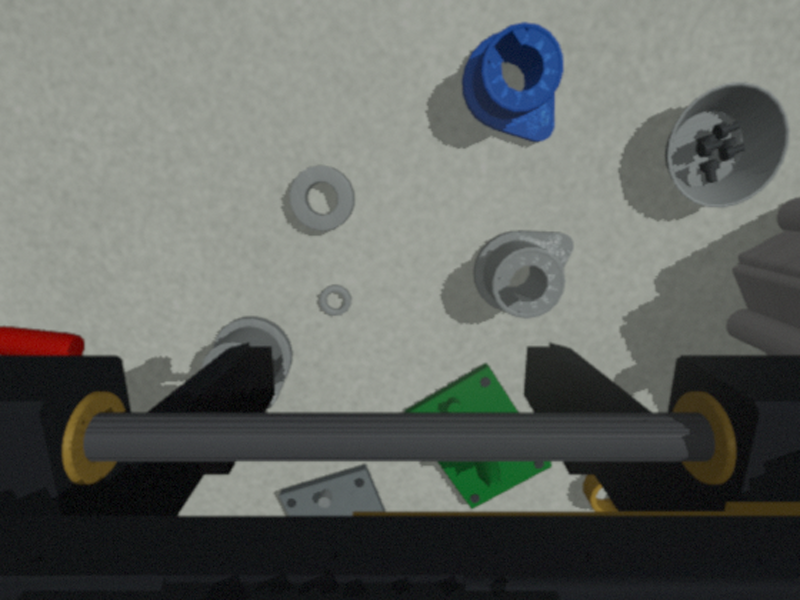

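The wrist view shows the left cam at (527,280) with its lobe to the upper right and what looks like a keyway notch to the lower left, so it is probably the opposed cam. I'll look at the right cam from near and confirm both in one crop.

Emit:
play_rows:
  moves:
    - [[100, 0, -50, 0, 0], [100, 0, -100, 0, 0], [100, 0, -150, 0, 0], [100, 0, -200, 0, 0], [100, 0, -230, 0, 0], [100, 0, -230, 0, 0], [100, 0, -230, 0, 0], [100, 0, -230, 0, 0]]

```text
time: 2.55
ee_pos: [0.404, -0.0589, 0.237]
tcp_rot: [[-0.001, 0.324, 0.946], [-0.001, 0.946, -0.324], [-1.0, -0.002, -0.001]]
wrist_force: [0.1, 0.6, 0.7]
width: 0.0883
```

```bash
python3 - <<'E'
from h import *
p,d=snap('wrist','w2'); s=sense(); print(s['time'],s['ee_pos'])
z=np.load('pics/w1.npz')
def hub(p,d,pos,rot,near):
    W=cloud('wrist',d,pos,rot); m=(abs(W[...,2]-.05)<.006)&(np.hypot(W[...,0]-near[0],W[...,1]-near[1])<.04)
    v,u=np.nonzero(m); print('hub',W[m].mean(0),cv2.minEnclosingCircle((W[m][:,:2]*1000).astype(np.float32)),len(u)); return int(u.mean()),int(v.mean())
out=[]
for f,n in(('w1',(.447,.259)),('w2',(.443,.017))):
    z=np.load(f'pics/{f}.npz');u,v=hub(z['p'],z['d'],z['pos'],z['rot'],n)
    print(u,v); c=z['p'][max(v-45,0):v+45,max(u-45,0):u+45]; out.append(cv2.resize(c,(400,400),interpolation=cv2.INTER_CUBIC))
cv2.imwrite('pics/cmp.png',cv2.cvtColor(cv2.convertScaleAbs(np.hstack(out),alpha=1.5),cv2.COLOR_RGB2BGR))
E
```

```text
2.6 [ 0.40403592 -0.05869114  0.23706407]
hub [0.44532053 0.26019698 0.04978598] ((446.695556640625, 259.0172424316406), 27.9401798248291) 1489
370 196
hub [0.44109064 0.01771884 0.04980007] ((443.2123718261719, 17.563888549804688), 28.07124900817871) 1461
357 196
```

View pics/cmp.png

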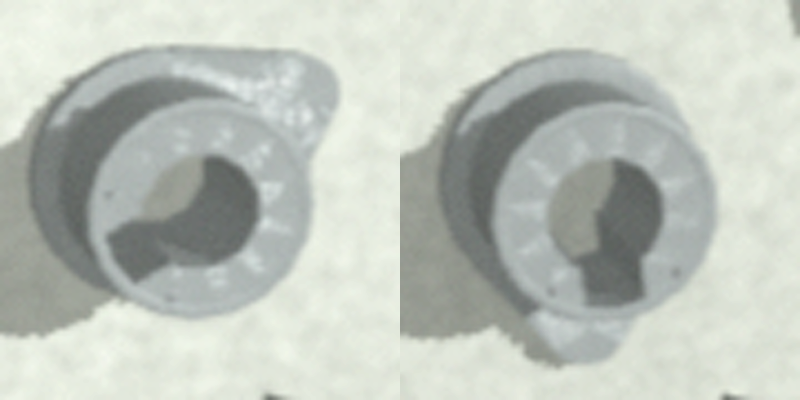

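Left cam: keyway opposite its lobe, so it is the opposed cam for the tray. Right cam: keyway and lobe on the same side (both point down in the crop), so it is the inline cam for the stand. Next I'll look at the grey stand from near.

Emit:
play_rows:
  moves:
    - [[100, 50, 0, 0, 0], [100, 100, 0, 0, 0], [100, 150, 0, 0, 0], [100, 190, 0, 0, 0], [100, 190, 0, 0, 0], [100, 190, 0, 0, 0], [100, 190, 0, 0, 0], [100, 190, 0, 0, 0]]

```text
time: 3.4
ee_pos: [0.5929, -0.0581, 0.2374]
tcp_rot: [[-0.001, 0.323, 0.946], [-0.002, 0.946, -0.323], [-1.0, -0.002, -0.001]]
wrist_force: [-0.2, -0.5, 1.0]
width: 0.0881
```

```bash
python3 - <<'E'
from h import *
p,d=snap('wrist','w3'); s=sense(); print(s['time'],s['ee_pos'])
def key(f,c):
    z=np.load(f'pics/{f}.npz');W=cloud('wrist',z['d'],z['pos'],z['rot']);
    # ray hits at hub-top plane for every pixel
    v,u=np.indices(z['d'].shape); G=ray('wrist',np.c_[u.ravel(),v.ravel()],.05,z['pos'],z['rot']).reshape(*u.shape,3)
    dx,dy=G[...,0]-c[0],G[...,1]-c[1]; r=np.hypot(dx,dy); a=np.arctan2(dy,dx)
    m=(r>.017)&(r<.022)&(W[...,2]<.044); print(f,'key deg',np.degrees(np.angle(np.exp(1j*a[m]).mean())),m.sum(),np.degrees(np.std(np.angle(np.exp(1j*(a[m]-np.angle(np.exp(1j*a[m]).mean())))))))
key('w1',(.4467,.2590));key('w2',(.4432,.0176))
z=np.load('pics/w3.npz');W=cloud('wrist',d,z['pos'],z['rot'])
n=(np.hypot(W[...,0]-.645,W[...,1]-.028)<.1)
def st(W,n,t):
  m=n&(abs(W[...,2]-.012)<.003); 
  m=cv2.morphologyEx(m.astype(np.uint8),cv2.MORPH_OPEN,np.ones((3,3)))>0
  print(t,'plate',cv2.minAreaRect((W[m][:,:2]*1000).astype(np.float32)),m.sum())
  for a,b in((.071,.078),(.066,.071),(.057,.066),(.04,.052)):
    m=n&(W[...,2]>a)&(W[...,2]<b); q=W[m]; print(t,a,len(q),q.mean(0).round(4),(q.min(0)*1000).round(1),(q.max(0)*1000).round(1))
  m=n&(W[...,2]>.021)&(W[...,2]<.027)&(np.hypot(W[...,0]-.645,W[...,1]-.028)>.03);q=W[m];print('pin',len(q),q.mean(0))
st(W,n,'w')
z=np.load('pics/top0.npz');W=cloud('top',z['d']);n=(np.hypot(W[...,0]-.645,W[...,1]-.028)<.08);st(W,n,'t')
cv2.imwrite('pics/w3b.png',cv2.cvtColor(cv2.resize(p,(800,600),interpolation=cv2.INTER_CUBIC),cv2.COLOR_RGB2BGR))
E
```

```text
3.45 [ 0.59298304 -0.05831258  0.23757263]
w1 key deg -79.7774485893055 50 11.187432987565058
w2 key deg -10.599644072769497 51 11.894099473915379
w plate ((644.6238403320312, 29.355390548706055), (121.98320007324219, 90.21855163574219), 0.060483772307634354) 6600
w 0.071 50 [0.6439 0.0288 0.0737] [639.6  25.5  71. ] [647.8  32.8  76.4]
w 0.066 51 [0.6424 0.0275 0.0685] [638.5  22.9  66.1] [648.6  34.2  70.8]
w 0.057 148 [0.6412 0.0273 0.0614] [635.   18.9  57.1] [654.1  38.3  66. ]
w 0.04 91 [0.6444 0.0258 0.0468] [634.5  19.2  40. ] [664.5  37.   51.9]
pin 87 [0.59641438 0.0288025  0.02413995]
t plate ((644.454345703125, 29.556976318359375), (88.84492492675781, 120.70834350585938), 88.72907257080078) 1146
t 0.071 7 [0.6438 0.0281 0.0735] [641.3  24.2  71. ] [646.   31.3  77. ]
t 0.066 12 [0.6431 0.0297 0.0688] [638.1  24.3  66.2] [649.6  34.   70.7]
t 0.057 30 [0.6421 0.028  0.0608] [635.2  20.   57.4] [653.4  37.1  65. ]
t 0.04 13 [0.6421 0.0267 0.0462] [634.7  20.7  40.1] [663.3  33.   50.6]
pin 16 [0.59663006 0.02797095 0.02393741]
```

View pics/w3b.png

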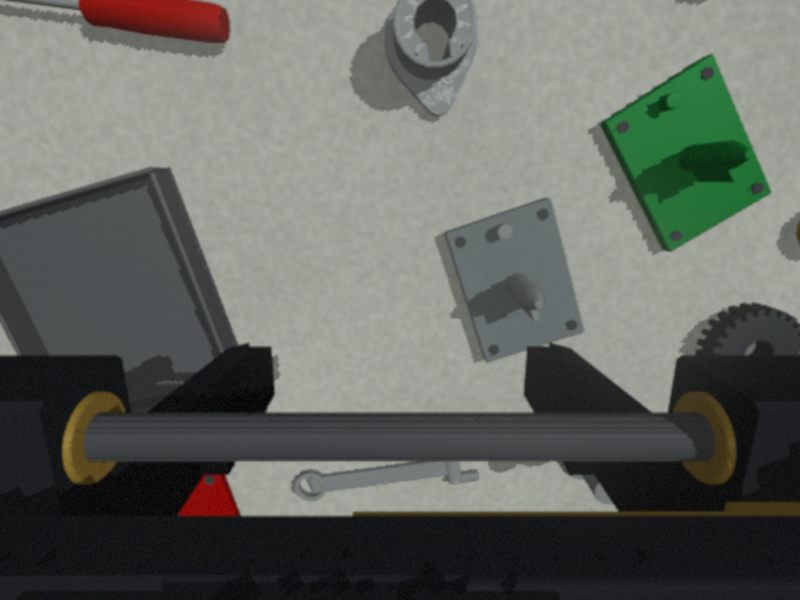

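The stand's spindle is at pixel (525,292), which is (0.6444, 0.0290), with the pin toward −x, so the key points along +x. The inline cam is at (0.4432, 0.0176) with its key at −10.6°. I'll move over it and descend.

Emit:
play_rows:
  moves:
    - [[100, -40, 20, -20, 0], [100, -80, 40, -40, 0], [100, -120, 60, -70, 0], [100, -150, 76, -100, 0], [100, -150, 76, -120, 0], [100, -150, 76, -120, 0], [100, -150, 76, -120, 0], [100, -150, 76, -120, 0]]

```text
time: 4.25
ee_pos: [0.4451, 0.0174, 0.1197]
tcp_rot: [[0.003, 0.324, 0.946], [-0.002, 0.946, -0.324], [-1.0, -0.001, 0.004]]
wrist_force: [1.0, 0.1, 0.1]
width: 0.0877
```

```bash
python3 - <<'E'
from h import *
s=sense();p=s['ee_pos'];print(s['time'],p,((np.array([.4432,.0176,.0155])-p)*1000).round(1))
E
```

```text
4.25 [0.44513007 0.01735088 0.11973461] [  -1.9    0.2 -104.2]
```

Emit:
play_rows:
  moves:
    - [[100, -2, 0, -45, 0], [100, -2, 0, -80, 0], [100, -2, 0, -100, 0], [100, -2, 0, -104, 0], [100, -2, 0, -104, 0], [100, -2, 0, -104, 0], [100, -2, 0, -104, 0], [40, -2, 0, -104, 0]]
  force: 30

```text
time: 5.05
ee_pos: [0.4444, 0.0173, 0.0171]
tcp_rot: [[0.006, 0.324, 0.946], [-0.002, 0.946, -0.324], [-1.0, 0.0, 0.006]]
wrist_force: [-0.5, 0.3, -0.7]
width: 0.0821
```

Emit:
play_rows:
  moves:
    - [[40, 0, 0, 0, 0], [40, 0, 0, 0, 0], [40, 0, 0, 0, 0], [40, 0, 0, 0, 0], [40, 0, 0, 0, 0], [40, 0, 0, 0, 0], [40, 0, 0, 0, 0], [40, 0, 0, 0, 0]]
  force: 30

```text
time: 5.85
ee_pos: [0.4445, 0.0172, 0.0172]
tcp_rot: [[0.006, 0.324, 0.946], [-0.002, 0.946, -0.324], [-1.0, 0.0, 0.006]]
wrist_force: [-1.5, -0.7, 5.2]
width: 0.0554
```

Emit:
play_rows:
  moves:
    - [[40, 0, 0, 0, 0], [40, 0, 0, 20, 0], [40, 0, 0, 60, 0], [40, 0, 0, 90, 0.05], [40, 40, 2, 95, 0.1], [40, 80, 5, 95, 0.15], [40, 120, 7, 95, 0.185], [40, 120, 7, 95, 0.185]]
  force: 50

```text
time: 6.65
ee_pos: [0.5689, 0.0245, 0.1111]
tcp_rot: [[0.009, 0.143, 0.99], [-0.0, 0.99, -0.143], [-1.0, 0.001, 0.009]]
wrist_force: [0.4, -0.3, -4.7]
width: 0.0549
```

Emit:
play_rows:
  moves:
    - [[40, 30, 2, 0, 0], [40, 60, 4, 0, 0], [40, 75, 5, 0, 0], [40, 78, 5, 0, 0], [40, 78, 5, 0, 0], [40, 78, 5, 0, 0], [40, 78, 5, 0, 0], [40, 78, 5, 0, 0]]

```text
time: 7.45
ee_pos: [0.646, 0.0295, 0.1111]
tcp_rot: [[0.009, 0.143, 0.99], [-0.0, 0.99, -0.143], [-1.0, 0.001, 0.009]]
wrist_force: [0.3, 0.4, -5.0]
width: 0.0549
```

```bash
python3 - <<'E'
from h import *
s=sense();P=s['ee_pos'];print(s['time'],P,s['tcp_rot'].round(4),s['width'])
p,d=snap('wrist','w4'); W=cloud('wrist',d,P,s['tcp_rot'])
m=(W[...,2]>.1)&(np.hypot(W[...,0]-P[0],W[...,1]-P[1])<.03)&(W[...,2]<.16);print(m.sum())
q=W[m]; h,e=np.histogram(q[:,2],30);print(h,e.round(3))
# scene view of held cam
p2,d2=snap('scene','s4')
u,v=420,0
cv2.imwrite('pics/w4b.png',cv2.cvtColor(np.hstack([cv2.resize(p,(400,300)),cv2.resize(p2[150:300,240:440],(400,300),interpolation=cv2.INTER_CUBIC)]),cv2.COLOR_RGB2BGR))
E
```

```text
7.45 [0.64595181 0.02952078 0.11105598] [[ 8.800e-03  1.432e-01  9.897e-01]
 [-4.000e-04  9.897e-01 -1.432e-01]
 [-1.000e+00  8.000e-04  8.800e-03]] 0.054853659315998816
11450
[  48  254  390  111  123  134  152  152  157  166  157  160  167  161
  163  173  239  251  286  287  324  380 5427 1378   15    8   18   37
   55   77] [0.1   0.102 0.104 0.106 0.108 0.11  0.112 0.114 0.115 0.117 0.119 0.121
 0.123 0.125 0.127 0.129 0.131 0.133 0.135 0.137 0.139 0.14  0.142 0.144
 0.146 0.148 0.15  0.152 0.154 0.156 0.158]
```

View pics/w4b.png

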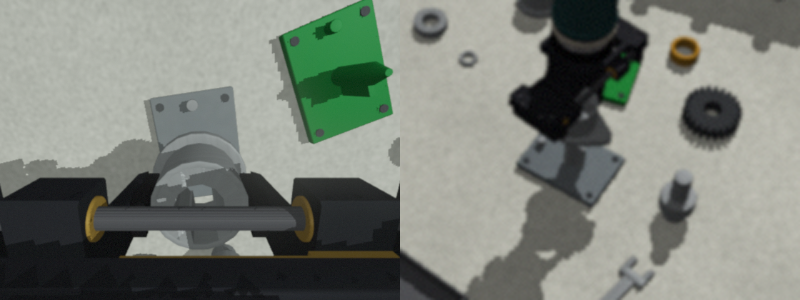

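The wrist view shows the cam held level over the stand, hub at (200,205) in the left half, key direction visible. I'll fit its hub top for centre, tilt and key angle.

```bash
python3 - <<'E'
from h import *
z=np.load('pics/w4.npz');P=z['pos'];W=cloud('wrist',z['d'],z['pos'],z['rot'])
m=(abs(W[...,2]-.143)<.003)&(np.hypot(W[...,0]-P[0],W[...,1]-P[1])<.032); 
q=W[m]; A=np.c_[q[:,:2]-q[:,:2].mean(0),np.ones(len(q))]; n=np.linalg.lstsq(A,q[:,2],rcond=None)[0]; print('plane',n)
print(cv2.minEnclosingCircle((q[:,:2]*1000).astype(np.float32)),P, (q.min(0)*1e3).round(1),(q.max(0)*1e3).round(1))
v,u=np.indices(m.shape); G=ray('wrist',np.c_[u.ravel(),v.ravel()],n[2],z['pos'],z['rot']).reshape(*u.shape,3)
for c in((P[0]-.00135,P[1]+.0002),):
    dx,dy=G[...,0]-c[0],G[...,1]-c[1];r=np.hypot(dx,dy);a=np.arctan2(dy,dx)
    mm=(r>.0165)&(r<.022)&(W[...,2]<n[2]-.005); h,e=np.histogram(np.degrees(a[mm]),36,(-180,180)); print([(int(x),int(y)) for x,y in zip(e,h) if y])
print('arc',[(round(float(np.degrees(t))),) for t in []])
E
```

```text
plane [-0.00058865 -0.0005044   0.14365296]
((642.2752075195312, 30.024581909179688), 31.093666076660156) [0.64595181 0.02952078 0.11105598] [6.17e+02 5.00e-01 1.40e+02] [673.4  61.1 146. ]
[(-30, 11), (-20, 68), (-10, 59), (0, 62), (10, 60), (20, 14)]
arc []
```

Emit:
play_rows:
  moves:
    - [[40, 0, -1, -10, 0], [40, 0, -1, -20, 0], [40, 0, -1, -30, 0], [40, 0, -1, -40, 0], [40, 0, -1, -50, 0], [40, 0, -1, -60, 0], [40, 0, -1, -70, 0], [40, 0, -1, -70, 0]]

```text
time: 8.35
ee_pos: [0.6448, 0.0285, 0.039]
tcp_rot: [[0.006, 0.143, 0.99], [-0.0, 0.99, -0.143], [-1.0, 0.0, 0.006]]
wrist_force: [-1.1, 0.2, -6.7]
width: 0.0547
```

Emit:
play_rows:
  moves:
    - [[40, 0, 0, -4, 0], [40, 0, 0, -8, 0], [40, 0, 0, -9, 0], [40, 0, 0, -9, 0], [70, 0, 0, -9, 0], [100, 0, 0, -9, 0], [100, 0, 0, -9, 0], [100, 0, 0, -9, 0]]

```text
time: 9.15
ee_pos: [0.6457, 0.0285, 0.0311]
tcp_rot: [[0.008, 0.143, 0.99], [-0.0, 0.99, -0.143], [-1.0, 0.001, 0.008]]
wrist_force: [0.8, 0.3, -0.1]
width: 0.0833
```

Emit:
play_rows:
  moves:
    - [[100, 0, 0, 0, 0], [100, 0, 0, 40, 0], [100, 0, 0, 80, 0], [100, 0, 0, 130, 0], [100, 0, 0, 180, 0], [100, -40, 40, 190, -0.1], [100, -80, 80, 190, -0.15], [100, -80, 80, 190, -0.15]]

```text
time: 9.95
ee_pos: [0.5633, 0.1109, 0.2223]
tcp_rot: [[0.008, 0.289, 0.957], [-0.0, 0.957, -0.289], [-1.0, 0.002, 0.008]]
wrist_force: [-0.1, -0.9, 0.1]
width: 0.0882
```

```bash
python3 - <<'E'
from h import *
s=sense();P=s['ee_pos'];print(s['time'],P,s['joints'].round(2))
for cam in('wrist','top'):
    p,d=snap(cam,cam+'5'); W=cloud(cam,d,P,s['tcp_rot'])
    q=W[(abs(W[...,2]-.062)<.012)&(np.hypot(W[...,0]-.644,W[...,1]-.029)<.034)&(np.hypot(W[...,0]-.644,W[...,1]-.029)>.015)]
    print(cam,len(q))
    if len(q)>20:
        A=np.c_[q[:,:2]-q[:,:2].mean(0),np.ones(len(q))]; n=np.linalg.lstsq(A,q[:,2],rcond=None)[0]
        print('plane',n,'med z',np.median(q[:,2]),cv2.minEnclosingCircle((q[abs(q[:,2]-np.median(q[:,2]))<.003][:,:2]*1000).astype(np.float32)))
E
```

```text
9.95 [0.56333612 0.11089681 0.22232958] [ 0.15  0.08  1.85 -0.    1.21 -1.13]
wrist 1017
plane [ 0.09965356 -0.05557327  0.06057368] med z 0.061717759778488424 ((642.9951171875, 29.260860443115234), 27.667728424072266)
top 213
plane [ 0.0009367  -0.00771607  0.06061039] med z 0.06115717534354059 ((643.6746215820312, 27.933053970336914), 28.026350021362305)
```

The inline cam is seated: hub top at z ≈ 0.0615 (0.062 expected), axis within 1.5 mm. Next, the opposed cam.

Emit:
play_rows:
  moves:
    - [[100, -30, 38, -20, 0], [100, -60, 76, -40, 0], [100, -90, 114, -70, 0], [100, -117, 148, -90, 0], [100, -117, 148, -110, 0], [100, -117, 148, -110, 0], [100, -117, 148, -110, 0], [100, -117, 148, -110, 0]]

```text
time: 10.85
ee_pos: [0.4498, 0.2574, 0.1129]
tcp_rot: [[0.01, 0.288, 0.958], [-0.001, 0.958, -0.288], [-1.0, 0.002, 0.01]]
wrist_force: [1.0, 0.5, 0.3]
width: 0.0884
```

Emit:
play_rows:
  moves:
    - [[100, -3, 2, -40, 0], [100, -3, 2, -75, 0], [100, -3, 2, -92, 0], [100, -3, 2, -97, 0], [100, -3, 2, -97, 0], [100, -3, 2, -97, 0], [40, -3, 2, -97, 0], [40, -3, 2, -97, 0]]
  force: 30

```text
time: 11.65
ee_pos: [0.4479, 0.2599, 0.0172]
tcp_rot: [[0.013, 0.288, 0.958], [0.0, 0.958, -0.288], [-1.0, 0.004, 0.012]]
wrist_force: [-0.4, 1.0, -0.1]
width: 0.0743
```

Emit:
play_rows:
  moves:
    - [[40, 0, 0, 0, 0], [40, 0, 0, 0, 0], [40, 0, 0, 0, 0], [40, 0, 0, 0, 0], [40, 0, 0, 0, 0], [40, 0, 0, 0, 0], [40, 0, 0, 0, 0], [40, 0, 0, 30, 0]]
  force: 50

```text
time: 12.45
ee_pos: [0.4435, 0.2576, 0.043]
tcp_rot: [[0.003, 0.288, 0.958], [-0.004, 0.958, -0.288], [-1.0, -0.003, 0.004]]
wrist_force: [-1.0, -0.3, -6.6]
width: 0.0545
```

Emit:
play_rows:
  moves:
    - [[40, 0, 0, 45, 0], [40, 0, 0, 90, 0], [40, 10, -40, 120, 0], [40, 20, -85, 130, 0], [40, 30, -130, 130, 0], [40, 40, -175, 130, 0], [40, 50, -220, 130, 0], [40, 60, -265, 130, 0]]

```text
time: 13.25
ee_pos: [0.5022, -0.0089, 0.1715]
tcp_rot: [[0.001, 0.288, 0.958], [-0.004, 0.958, -0.288], [-1.0, -0.003, 0.002]]
wrist_force: [1.1, 0.9, -4.8]
width: 0.0547
```

Emit:
play_rows:
  moves:
    - [[40, 10, -50, 0, 0], [40, 15, -100, 0, 0], [40, 25, -150, 0, 0], [40, 35, -200, 0, 0], [40, 40, -250, 0, 0], [40, 45, -290, 0, 0], [40, 45, -290, 0, 0], [40, 45, -290, 0, 0]]

```text
time: 14.05
ee_pos: [0.5459, -0.2991, 0.1692]
tcp_rot: [[-0.002, 0.29, 0.957], [-0.001, 0.957, -0.29], [-1.0, -0.002, -0.002]]
wrist_force: [-0.9, 0.5, -4.9]
width: 0.0546
```

```bash
python3 - <<'E'
from h import *
s=sense();P=s['ee_pos'];print(s['time'],P,s['width'],((np.array([.5515,-.303,0])-P)*1000).round(1))
d=snap('wrist','w6')[1];W=cloud('wrist',d,P,s['tcp_rot'])
q=W[(np.hypot(W[...,0]-P[0],W[...,1]-P[1])<.022)&(W[...,2]>P[2]+.02)&(W[...,2]<P[2]+.045)]
A=np.c_[q[:,:2]-q[:,:2].mean(0),np.ones(len(q))]; print('median',np.median(q[:,2]),'plane',np.linalg.lstsq(A,q[:,2],rcond=None)[0],len(q))
E
```

```text
14.05 [ 0.54588962 -0.29911346  0.16918643] 0.054569596823406334 [   5.6   -3.9 -169.2]
median 0.20141250873160105 plane [-0.01794713 -0.00166335  0.20134076] 3314
```

Emit:
play_rows:
  moves:
    - [[40, 5, -4, -35, 0], [40, 5, -4, -70, 0], [40, 5, -4, -100, 0], [40, 5, -4, -120, 0], [40, 5, -4, -132, 0], [40, 5, -4, -140, 0], [40, 5, -4, -144, 0], [40, 5, -4, -144, 0]]

```text
time: 14.9
ee_pos: [0.5514, -0.3018, 0.0258]
tcp_rot: [[-0.002, 0.288, 0.958], [-0.001, 0.958, -0.288], [-1.0, -0.002, -0.001]]
wrist_force: [-0.7, -0.1, -5.6]
width: 0.0546
```

Emit:
play_rows:
  moves:
    - [[40, 0, 0, -3, 0], [40, 0, 0, -4, 0], [40, 0, 0, -4, 0], [40, 0, 0, -4, 0], [60, 0, 0, -4, 0], [100, 0, 0, -4, 0], [100, 0, 0, -4, 0], [100, 0, 0, -4, 0]]

```text
time: 15.7
ee_pos: [0.5523, -0.3023, 0.0229]
tcp_rot: [[0.0, 0.288, 0.958], [-0.002, 0.958, -0.288], [-1.0, -0.002, 0.001]]
wrist_force: [0.2, -0.9, 0.8]
width: 0.0769
```

Emit:
play_rows:
  moves:
    - [[100, 0, 0, 0, 0], [100, 0, 0, 40, 0], [100, 0, 0, 90, 0], [100, 0, 0, 140, 0], [100, 0, 0, 190, 0], [100, -50, 0, 200, 0], [100, -100, 0, 200, 0], [100, -100, 0, 200, 0]]

```text
time: 16.5
ee_pos: [0.4473, -0.3013, 0.2228]
tcp_rot: [[-0.003, 0.29, 0.957], [-0.002, 0.957, -0.29], [-1.0, -0.002, -0.002]]
wrist_force: [0.6, -0.5, 0.3]
width: 0.0882
```

```bash
python3 - <<'E'
from h import *
s=sense();P=s['ee_pos'];print(s['time'],P)
p,d=snap('top','t7');W=cloud('top',d)
for nm,c,h,ri in(('tray',(.5515,-.303),.054,.0),('stand',(.6444,.029),.062,.016)):
    r=np.hypot(W[...,0]-c[0],W[...,1]-c[1]);q=W[(abs(W[...,2]-h)<.006)&(r<.045)&(r>ri)]
    A=np.c_[q[:,:2]-q[:,:2].mean(0),np.ones(len(q))]; print(nm,len(q),'top',np.median(q[:,2]),'slopes',np.linalg.lstsq(A,q[:,2],rcond=None)[0],cv2.minEnclosingCircle((q[:,:2]*1000).astype(np.float32)))
cv2.imwrite('pics/t7b.png',cv2.cvtColor(cv2.resize(p[120:270,215:440],(800,533),interpolation=cv2.INTER_CUBIC),cv2.COLOR_RGB2BGR))
E
```

```text
16.5 [ 0.44728961 -0.3013089   0.22275908]
tray 152 top 0.053749734632566826 slopes [0.00299858 0.00950512 0.0537088 ] ((550.5198974609375, -302.277099609375), 28.570755004882812)
stand 265 top 0.0611403173133902 slopes [-0.00274097 -0.00590304  0.06130329] ((643.8743286132812, 28.44805335998535), 28.22054672241211)
```

View pics/t7b.png

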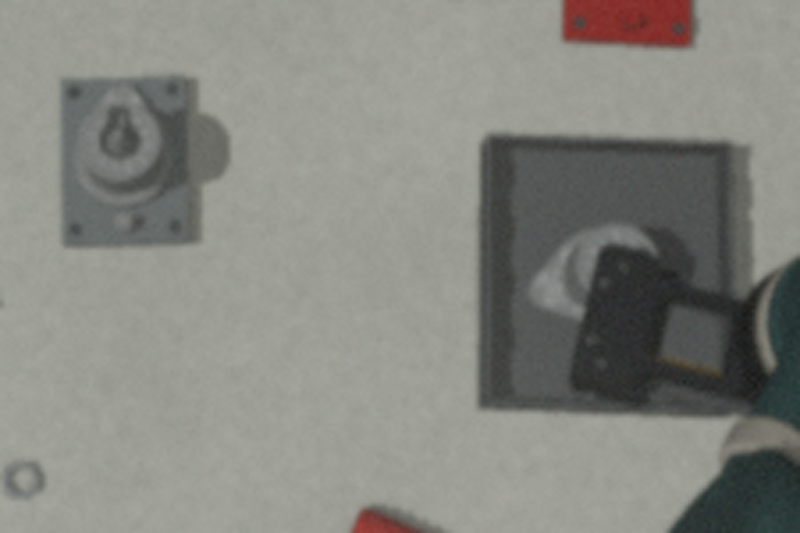

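The final top view shows the inline cam seated at (120,140), lobe and keyway up along the key and clear of the stop pin. The opposed cam lies flat in the tray around (600,270), and the gripper is well above it. I'm handing the job in.

```bash
python3 -c "
from station import *
print(job_done())"
```

```text
the job is handed in; nothing more can be done
None
```

Both cams are placed and released, and the job was handed in at about 16.5 s of robot time. It returned no verdict.

- **Same-side cam:** It is on the keyed spindle of the grey stand. The hub top measures z ≈ 0.061 m (0.062 expected when fully home). Its axis is within about 1 mm of the spindle, the tilt is under 0.5°, and the keyway looks lined up with the key.
- **Opposed cam:** It lies flat in the grey tray. The hub top measures z ≈ 0.054 m (0.054 expected). Its axis is about 1 mm from the tray centre, and the tilt is about 0.6°.

The gripper was open and clear above the tray at hand-in. The blue, green and red look-alikes were not touched.

One reading disagreed. The wrist view's plane fit after seating gave a slope of about 0.1 rad. I put that down to the spindle and key being caught in the fit, because the top view gave a near-level plane both then and at the end.

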